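# Crank open the gas valve of the boiler rig

### The job

Pick up the crank by its red grip, fit its square socket fully down over the square shaft on the yellow gas valve box, and wind it two full turns anticlockwise (seen from above), so that the box's pointer goes from the red mark to the green mark. Then let go and leave the crank on the shaft; do not turn the shaft of the blue water valve box.

Things in the scene. Friction and masses are not known exactly. Their poses are not given: they have to be found in the camera images.
- crank_knob (a point): Loose crank, 0.25 kg: centre of its upright red round grip (diameter 23 mm, 60 mm high; point 74 mm above the crank's underside), to grasp from above. The grip is a sleeve: held, the crank turns under it about the vertical, with slight friction that keeps its direction while carried. Frame is the crank's: x points from hub to grip (axes 55 mm apart), z up.
- crank_socket (a point): Same crank: centre of the mouth of the square socket in the underside of its dark hub (40 x 40 mm, 42 mm high), which stands on the table at the start. Socket 17 mm wide, 32 mm deep, mouth flared by a 4 mm chamfer, sides parallel to this frame's x and y; x points to the grip, z up. Steel arm 18 mm wide, 34 to 42 mm above the underside.
- gas_shaft_foot (a point): Yellow valve box, fixed, 100 mm square, top at 60 mm: foot of its shaft, 64 mm above the table, where the fitted crank's underside rests. Upright steel shaft 14 mm square, 28 mm high from here, upper 12 mm tapering to 5 mm. Its sides are parallel to this frame's x and y (turns with the shaft). Fits any of four ways round, with 14 degrees of play either way.
- gas_shaft (a joint): Turn of the yellow box's shaft, rad: 0 at the start (closed, pointer at red), growing anticlockwise seen from above; 12.57 is two full turns (pointer at green; it moves a tenth as far as the shaft). Stiff (0.06 N m), stays where it is left; stops at -0.6 and 16.
- water_shaft (a joint): Turn of the same kind of shaft on the blue water valve box, which is otherwise identical to the yellow one; rad, 0 at the start. To be left alone.
- water_shaft_foot (a point): Blue water valve box: the foot of its shaft, as for the yellow one.
There are look-alikes about, which are no part of the job. Of the things like the part that bears crank_knob, leave any that is pink or purple; of the rest the larger one is meant.

How it is judged:
On the way, in this order (a step that is already met when the one before it is completed fails the run):
1. the crank's socket is fully down over the yellow box's shaft, before any winding (horizontal distance between crank_socket and gas_shaft_foot below 0.008 m and distance between crank_socket and gas_shaft_foot below 0.014 m and angle between crank_socket's own z axis and vertical below 0.2 rad and value of joint gas_shaft below 1.5 rad), for 0.1 s.
2. the crank, on the shaft, has been wound one full turn anticlockwise (distance between crank_socket and gas_shaft_foot below 0.018 m and value of joint gas_shaft above 5.8 rad).
At the end, for the whole second after the job is handed in: The yellow box's shaft stands at rest at two full turns anticlockwise from its start (11.6 to 13.5 rad), and the released crank is still fully down on it (socket mouth within 14 mm of the shaft's foot, 8 mm sideways, upright within 0.2 rad); the blue box's shaft is within 0.3 rad of its start (value of joint gas_shaft between 11.6 and 13.5 rad and horizontal distance between crank_socket and gas_shaft_foot below 0.008 m and distance between crank_socket and gas_shaft_foot below 0.014 m and angle between crank_socket's own z axis and vertical below 0.2 rad and velocity of joint gas_shaft between -0.1 and 0.1 rad/s and value of joint water_shaft between -0.3 and 0.3 rad); the robot touches nothing.
It fails at once if the blue water valve's shaft is turned by more than 0.3 rad (value of joint water_shaft above 0.3 rad or value of joint water_shaft below -0.3 rad).
It fails at once if the yellow valve's shaft is turning without the crank on it ((velocity of joint gas_shaft above 0.3 rad/s or velocity of joint gas_shaft below -0.3 rad/s) and value of joint gas_shaft above 0.6 rad and distance between crank_socket and gas_shaft_foot above 0.04 m).
It also fails if it takes over 72 s, if anything falls off the work surface, if the arm or the gripper's body presses on something with over 40 N, if the wrist force passes 120 N, or if a joint passes its speed limit or range.

### The arm

A 7-joint arm with a two-finger parallel gripper is mounted at the origin on the work surface. World frame = base frame: x ahead of the robot, y to its left, z up, the work surface at z = 0. Lengths are in m, angles in rad, forces in N, time in s.
With the tool pointing down it reaches from about 0.4 to 0.85 m from the base axis. Payload 10.4 kg.
Tool frame: the origin (TCP) lies on the centre line of the jaws, within the pads' length; the fingertips stand 17 mm ahead of it and the grasp point (between the pads) lies 2 mm behind it (manip.tcp_to_tips is the distance from the TCP to the fingertips, in m); z points along the fingers, x is the direction in which the jaws open and shut, and the axes are right-handed (so a half turn about z gives the same grasp; the last joint's range is limited). The gripper opens to 85 mm and grips with 20 to 120 N. Pads are 22 mm wide; open, the fingers measure 114 mm over their backs; the gripper's body (76 mm by 85 mm) begins 54 mm behind the grasp point. The pads swing forward as they close: fully open they stand 13 mm farther back than shut.
Start: joints at [1.119, 0.332, -0.065, 1.46, 0.022, 1.35, -0.088], TCP at [0.26, -0.568, 0.248] pointing down, gripper open.
Joint ranges: [-2.6, 2.6], [-0.5, 2.12], [-1.47, 1.34], [0.16, 2.42], [-1.27, 4.41], [0.06, 2.06], [-2.6, 2.6]. Speed limits (rad/s): [2.22, 2.22, 2.79, 2.79, 3.14, 3.14, 3.14].

### API

Orientations are given as a unit quaternion [x, y, z, w].
In Python, from workcell import manip gives the robot as it stands.
- The arm moves only by the shell command python3 -m pendant 'ROWS' [FORCE]. ROWS is JSON, a list of rows, each a list of 3 entries, a list of its own where there are three numbers: the shift along the world's x, y, z in cm, then the turn, a rotation vector about the world's x, y, z in degrees, then the closure in counts, from 0 (fully open) to 255 (shut). A call has 1 to 12 rows; each row shifts and turns the pose as measured when the row begins; what a row does not reach is not made up. A row lasts 1/8 s, in which the tool goes at most 62.5 mm and 10.7 degrees, less where a joint would pass 70% of its speed; a pose out of reach is approached as far as the arm can. A call is refused whole if a number of a shift passes 6.25 or a number of a turn 10.7, either way. A call with a gripper value outside its range is refused whole. The fingers move at their own pace and stop on an object; FORCE is the grip in N (left out, the last holds). Time passes only in rows, so rows that do not move let the fingers close. It gives the time, the measured TCP pose, the force and the opening at its end, in the units of the state.
- manip.get_obs(): the state, without advancing time (a new reading comes with each control period).
- manip.camera(name): name is "side" or "top" or "wrist"; returns a dict with "pixels" (480x640x3 uint8, red, green, blue), "range_z" (480x640 float32, m along the optical axis (not along the pixel's ray), 0 where there is no reading), "K" (3x3 intrinsics, pixels), "origin" and "rotation" of the camera in the world; the wrist camera has in their place "hand_eye" (4x4, takes a point from camera to tool coordinates, whose origin is the TCP and whose axes are the tool frame's). Camera axes: x right, y down, z forward; pixel columns grow to the right and rows downward; lengths in m; the calibration is good to about 2 mm. A picture is of the moment at which its call begins: read the wrist's pose just before it.
- manip.hand_in(): hands the job in, once; it reports no verdict.
The state is a dict: "clock": time; "joint_pos": joint angles; "joint_velocities": joint speeds; "tau": joint torques, N m; "position": TCP position; "ee_rot": TCP orientation; "ft_force": force on the tool from outside, world axes, zero at the start; "torque": the same for the moment, N m; "grip_width": opening from 0.0 (shut) to 1.0 (fully open).
Only numpy, scipy, OpenCV 4.12 (cv2) and the standard library are available. Lean on these libraries where they do the work, as an engineer would, in place of code of your own. Each camera call takes 0.05 s, during which the arm holds its last target.

## Working session

There is one attempt and no reset: what is moved stays moved. The work goes in short steps, Python scripts to look and compute and a shell command to move; the robot and the scene stay as the last step left them, time stands still between calls to the robot, and variables do not carry over. Pictures are saved under pics/ and viewed, and the job is handed in when it is done.

```bash
ls; mkdir -p pics; python3 - <<'E'
from workcell import manip
import cv2, pickle
o=manip.get_obs(); print({k:o[k] for k in('clock','position','ee_rot','ft_force','grip_width')})
for n in("top","side"):
    c=manip.camera(n); pickle.dump(c,open(f'{n}.pkl','wb'))
    cv2.imwrite(f'pics/{n}1.png',c['pixels'][:,:,::-1]); print(n,c['K'],c['origin'],c['rotation'])
print(manip.tcp_to_tips)
E
```

```text
pics
{'clock': 0.0, 'position': array([ 0.25971044, -0.56807771,  0.24747686]), 'ee_rot': array([ 8.41365324e-01, -5.40466302e-01, -6.49910243e-04, -3.82008069e-04]), 'ft_force': array([-0.91241257,  0.3470882 , -0.71349171]), 'grip_width': 1.0005733798509493}
top [[499.27175568   0.         320.54333478]
 [  0.         499.27175568 235.87519484]
 [  0.           0.           1.        ]] [ 0.38736002 -0.00527521  1.00383329] [ 0.70965483 -0.7027843   0.04039756 -0.02919393]
side [[517.85102667   0.         334.31269389]
 [  0.         517.85102667 239.46159067]
 [  0.           0.           1.        ]] [ 0.28204484 -0.4913456   0.58649432] [ 0.90422178 -0.17022683  0.06681016 -0.38593031]
0.017
```

View pics/top1.png

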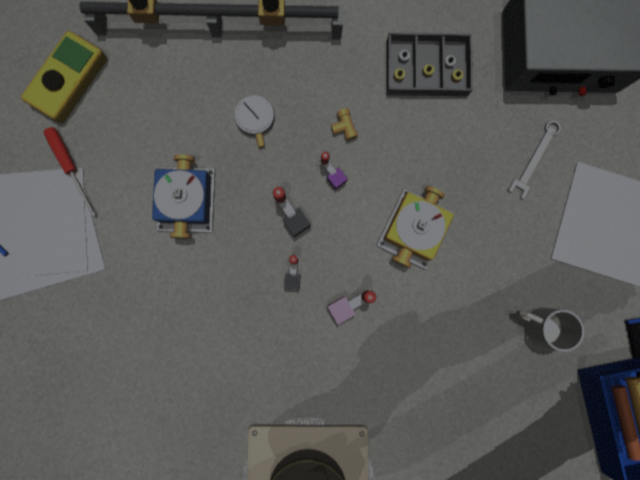

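View pics/side1.png

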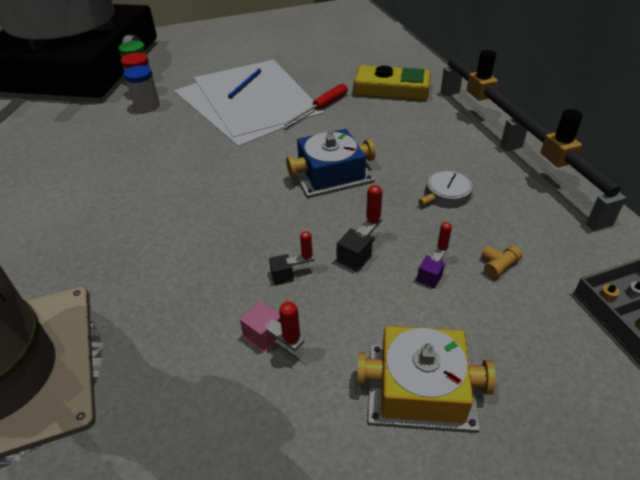

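Top view candidates for the crank:
- Large dark crank: grip (280,194), hub (295,222).
- Small dark crank: grip (294,260), hub (292,282).
- Purple crank: grip (325,158), hub (337,178).
- Pink crank: grip (369,297), hub (341,310).

By the description I choose the large dark one. The yellow box is at (420,225) and the blue one at (181,195). Next I check this in a crop and measure.

```bash
cat > h.py <<'E'
import numpy as np, cv2, pickle
from scipy.spatial.transform import Rotation as R
def rot(c): 
    r=np.asarray(c['rotation']); return r if r.shape==(3,3) else R.from_quat(r).as_matrix()
def plane(c,uv,z):
    d=rot(c)@np.linalg.inv(c['K'])@np.array([uv[0],uv[1],1.]); o=np.array(c['origin']); return o+d*(z-o[2])/d[2]
def proj(c,p):
    q=c['K']@(rot(c).T@(np.array(p)-c['origin'])); return q[:2]/q[2]
def pts(c):
    z=c['range_z'];v,u=np.mgrid[:480,:640]
    d=np.stack([u,v,np.ones_like(u)],-1)@np.linalg.inv(c['K']).T
    return (d*z[...,None])@rot(c).T+np.array(c['origin'])
def two(c1,u1,c2,u2):
    A=[];b=[]
    for c,u in((c1,u1),(c2,u2)):
        d=rot(c)@np.linalg.inv(c['K'])@np.array([u[0],u[1],1.]);d/=np.linalg.norm(d);P=np.eye(3)-np.outer(d,d);A.append(P);b.append(P@c['origin'])
    return np.linalg.solve(sum(A),sum(b))
E
python3 - <<'E'
from h import *
t=pickle.load(open('top.pkl','rb'));s=pickle.load(open('side.pkl','rb'))
for c,n,boxes in((t,'top',[(250,170,90,90),(370,170,100,110)]),(s,'side',[(320,170,80,110),(350,310,160,130)])):
    ims=[]
    for x,y,w,h in boxes:
        ims.append(cv2.resize(c['pixels'][y:y+h,x:x+w,::-1],(400,400*h//w) if 400*h//w<=600 else (400,600),interpolation=cv2.INTER_CUBIC))
    H=max(i.shape[0] for i in ims); 
    cv2.imwrite(f'pics/crop_{n}.png',np.hstack([np.pad(i,((0,H-i.shape[0]),(0,0),(0,0))) for i in ims]))
    hsv=cv2.cvtColor(c['pixels'],cv2.COLOR_RGB2HSV);P=pts(c)
    m=(((hsv[...,0]<8)|(hsv[...,0]>172))&(hsv[...,1]>150)&(hsv[...,2]>60)).astype(np.uint8)
    k,l,st,ce=cv2.connectedComponentsWithStats(m)
    for i in range(1,k):
        if st[i,4]>25: print(n,st[i],ce[i].round(1),np.median(P[l==i],0).round(3), P[l==i][:,2].max().round(3))
    m=((hsv[...,0]>20)&(hsv[...,0]<32)&(hsv[...,1]>150)&(P[...,2]>.05)&(P[...,2]<.075)).astype(np.uint8)
    k,l,st,ce=cv2.connectedComponentsWithStats(m)
    for i in range(1,k):
        if st[i,4]>100: print(n,'yel',st[i],ce[i].round(1),np.median(P[l==i],0).round(3))
E
```

```text
top [ 44 128  31  45 538] [ 58.8 149. ] [0.652 0.502 0.025] 1.004
top [274 188  10  10  40] [279.3 193.9] [0.551 0.055 0.105] 0.109
top [364 292  11  10  53] [368.8 296.3] [ 0.369 -0.105  0.105] 0.109
side [121  52  26  13 258] [133.6  58.3] [0.259 0.707 0.083] 0.086
side [314  84  33  22 281] [331.2  94. ] [0.65  0.496 0.022] 0.027
side [368 185  14  11  96] [374.8 190. ] [0.552 0.056 0.103] 0.586
side [441 222  10   9  56] [446.1 226.4] [ 0.628 -0.029  0.076] 0.586
side [301 231  10   9  57] [305.4 235.2] [0.432 0.029 0.076] 0.079
side [280 302  17  15 199] [288.1 308.9] [ 0.365 -0.111  0.103] 0.106
side yel [385 326  26  27 250] [392.5 334. ] [ 0.479 -0.16   0.059]
side yel [438 329  29  27 240] [457.1 337.1] [ 0.551 -0.193  0.06 ]
side yel [385 363  88  40 939] [429.3 390.3] [ 0.488 -0.249  0.059]
```

View pics/crop_top.png

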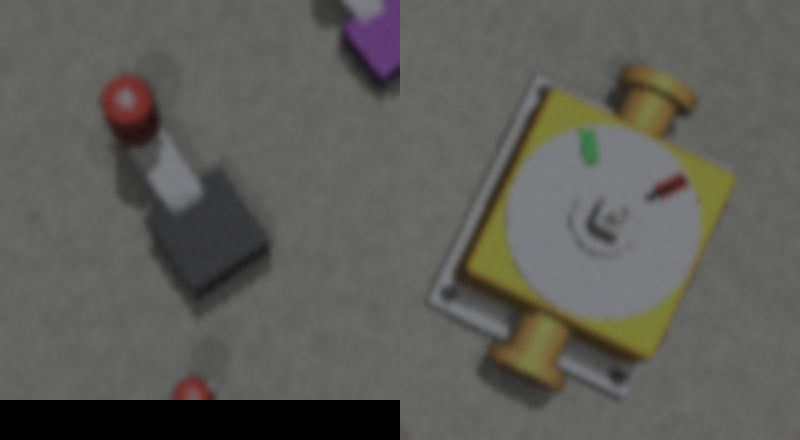

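View pics/crop_side.png

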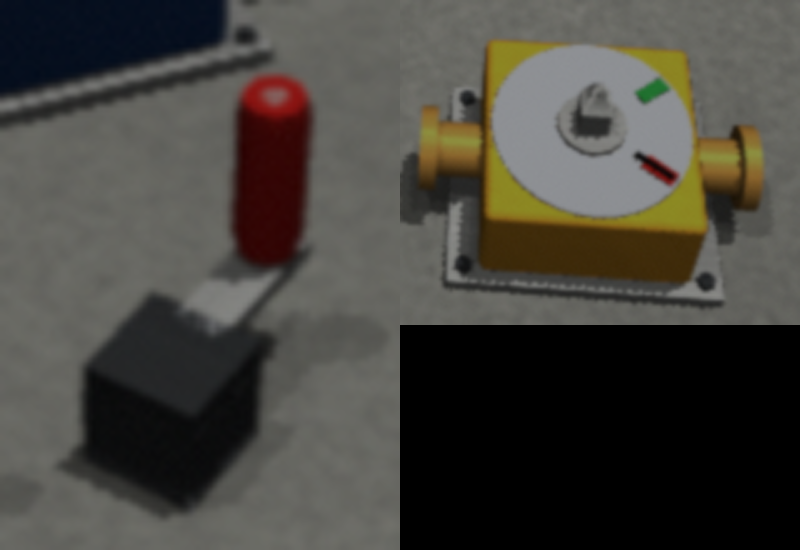

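The crops confirm the choice: the large dark crank, with its red grip top at top (279,192) / side (375,188) and its hub at (297,222). The yellow box's shaft shows at about top (421,224) and side (428,355). Now precise positions.

```bash
python3 - <<'E'
from h import *
t=pickle.load(open('top.pkl','rb'));s=pickle.load(open('side.pkl','rb'))
print('grip top',plane(t,(278.8,191.8),.104),plane(s,(375,188.5),.104),two(t,(278.8,191.8),s,(375,188.5)))
for c in(t,s):
    P=pts(c);X,Y,Z=P[...,0],P[...,1],P[...,2]
    def reg(m,lab):
        q=P[m]; 
        if len(q)<5: print(lab,len(q));return
        r=cv2.minAreaRect((q[:,:2]*1000).astype(np.float32));print(lab,len(q),np.round(q.mean(0),4),np.round(r[0],1),np.round(r[1],1),round(r[2],1))
    near=lambda x,y,w:(abs(X-x)<w)&(abs(Y-y)<w)
    reg(near(.5,.035,.06)&(abs(Z-.040)<.006)&(c['pixels'].max(-1)<75),'hub')
    reg(near(.51,-.21,.09)&(abs(Z-.06)<.006)&(c['pixels'].max(-1)>0),'box')
    reg(near(.51,-.21,.04)&(Z>.075)&(Z<.1),'shaft')
    reg(near(.51,-.21,.04)&(Z>.086)&(Z<.1),'shafttop')
    reg(near(.55,.055,.03)&(Z>.095)&(Z<.12),'grip')
E
```

```text
grip top [0.55632798 0.05774273 0.104     ] [0.55364661 0.05870541 0.104     ] [0.5549218  0.05816836 0.10428159]
hub 389 [0.5109 0.0277 0.0428] [522.6  35.5] [67. 40.] 35.1
box 2610 [ 0.5031 -0.2087  0.0613] [ 504.  -209.7] [100.3 159.8] 64.2
shaft 60 [ 0.5033 -0.2082  0.0857] [ 503.6 -209.5] [14.5 13.5] 64.6
shafttop 29 [ 0.5037 -0.2088  0.0895] [ 503.9 -209.4] [10.   9.7] 61.4
grip 121 [0.5555 0.0587 0.1043] [556.2  59. ] [21.  20.6] 61.6
hub 648 [0.5105 0.0263 0.0407] [522.5  36.7] [78.  41.8] 34.8
box 6100 [ 0.4969 -0.2161  0.0604] [ 500.2 -211.2] [100.6 158.6] 64.1
shaft 188 [ 0.4983 -0.2129  0.0838] [ 500.  -210.9] [14.  14.2] 61.9
shafttop 65 [ 0.4991 -0.2113  0.0893] [ 499.8 -210.7] [ 8.6 10.9] 52.3
grip 165 [0.5518 0.0554 0.1015] [553.4  57.6] [21.8 20.8] 30.7
```

Measured, with the two views agreeing to about 3 mm:
- Grip: (0.555, 0.058).
- Crank yaw: about 35°.
- Yellow shaft: (0.502, -0.210), sides at about 64° / -26°.

I'll go over the grip with the jaws along the crank arm, which is a turn of +100°.

```bash
python3 -m pendant '[[[2.5,5.2,0.5],[0,0,9],0],[[2.5,5.2,0],[0,0,9],0],[[2.5,5.2,0],[0,0,9],0],[[2.5,5.2,0],[0,0,9],0],[[2.5,5.2,0],[0,0,9],0],[[2.5,5.2,0],[0,0,9],0],[[2.5,5.2,0],[0,0,9],0],[[2.5,5.2,0],[0,0,9],0],[[2.5,5.2,0],[0,0,9],0],[[2.5,5.2,0],[0,0,9],0],[[2.5,5.2,0],[0,0,9],0],[[2,5.2,0],[0,0,1],0]]' 40
```

```text
clock: 1.6
position: [0.5562, 0.0729, 0.2492]
ee_rot: [0.947, 0.32, -0.002, 0.002]
ft_force: [0.5, -0.9, 0.0]
grip_width: 1.002
```

```bash
cat >> h.py <<'E'
def wrist(n):
    from workcell import manip
    o=manip.get_obs(); c=manip.camera('wrist')
    T=np.eye(4);T[:3,:3]=R.from_quat(o['ee_rot']).as_matrix();T[:3,3]=o['position'];W=T@np.array(c['hand_eye'])
    c['origin']=W[:3,3];c['rotation']=W[:3,:3];cv2.imwrite(f'pics/{n}.png',c['pixels'][:,:,::-1]);pickle.dump(c,open(f'{n}.pkl','wb'));
    print(o['clock'],o['position'].round(4),'yaw',np.degrees(2*np.arctan2(o['ee_rot'][1],o['ee_rot'][0])).round(1),o['ft_force'].round(1),round(o['grip_width'],3))
    return c
def cam(n,f):
    from workcell import manip
    c=manip.camera(n);cv2.imwrite(f'pics/{f}.png',c['pixels'][:,:,::-1]);return c
E
python3 - <<'E'
from h import *
c=wrist('w1');P=pts(c);m=(P[...,2]>.09)&(P[...,2]<.115)&(c['range_z']>0.02)&(abs(P[...,0]-.555)<.03)&(abs(P[...,1]-.058)<.03)
q=P[m];print(m.sum(),q.mean(0),cv2.minAreaRect((q[:,:2]*1000).astype(np.float32)))
E
```

```text
1.6 [0.5562 0.0729 0.2492] yaw 37.3 [ 0.5 -0.9  0. ] 1.002
788 [0.55318394 0.05947019 0.10262559] ((553.907470703125, 58.1265983581543), (21.707002639770508, 21.28653907775879), 42.96234893798828)
```

View pics/w1.png

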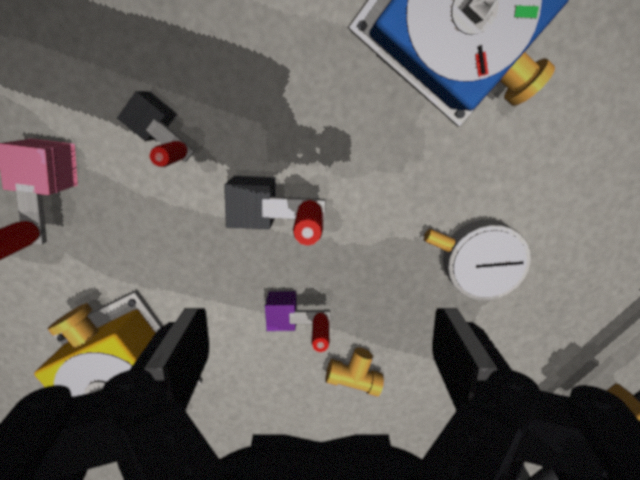

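The wrist view shows the grip top at (308,232), with the arm running left to the dark hub at (250,203). That puts the grip at (0.554, 0.0585). Descending on it and closing.

```bash
python3 -m pendant '[[[-0.2,-1.4,-3],[0,0,-1.5],0],[[0,0,-4],[0,0,0],0],[[0,0,-3],[0,0,0],0],[[0,0,0],[0,0,0],0]]'; python3 - <<'E'
from workcell import manip
o=manip.get_obs();print(o['position'],o['joint_velocities'].round(2))
E
```

```text
clock: 2.15
position: [0.5537, 0.0705, 0.1455]
ee_rot: [0.95, 0.314, -0.002, -0.001]
ft_force: [0.6, -0.1, -0.2]
grip_width: 1.0
[0.55371142 0.0704641  0.14553106] [ 0.   -0.02 -0.01 -0.04 -0.01  0.01  0.01]
```

```bash
python3 -m pendant '[[[0.05,-1.2,0],[0,0,-1],0],[[0,0,0],[0,0,0],0]]'
```

```text
clock: 2.4
position: [0.5553, 0.0574, 0.1478]
ee_rot: [0.953, 0.304, -0.001, -0.0]
ft_force: [0.2, 0.2, 0.7]
grip_width: 1.001
```

```bash
python3 -m pendant '[[[-0.1,0.1,-2.5],[0,0,0],0],[[0,0,-2.5],[0,0,0],0],[[0,0,-1.5],[0,0,0],0],[[0,0,0],[0,0,0],0]]'
```

```text
clock: 2.9
position: [0.5573, 0.0577, 0.086]
ee_rot: [0.953, 0.303, 0.003, 0.001]
ft_force: [-0.4, -1.0, 0.4]
grip_width: 1.0
```

```bash
python3 -m pendant '[[[-0.3,0.1,-0.7],[0,0,0],0],[[0,0,0],[0,0,0],120],[[0,0,0],[0,0,0],200],[[0,0,0],[0,0,0],255],[[0,0,0],[0,0,0],255],[[0,0,0],[0,0,0],255],[[0,0,0],[0,0,0],255]]' 60
```

```text
clock: 3.78
position: [0.5552, 0.0586, 0.0817]
ee_rot: [0.953, 0.303, 0.004, 0.002]
ft_force: [-1.8, -0.1, 1.6]
grip_width: 0.255
```

```bash
python3 - <<'E'
from h import *
c=cam('side','s2');cv2.imwrite('pics/s2c.png',cv2.resize(c['pixels'][120:320,260:500,::-1],(720,600)))
c=wrist('w2')
E
```

```text
3.825 [0.5552 0.0586 0.0817] yaw 35.3 [-0.4 -0.6  1.6] 0.255
```

View pics/s2c.png

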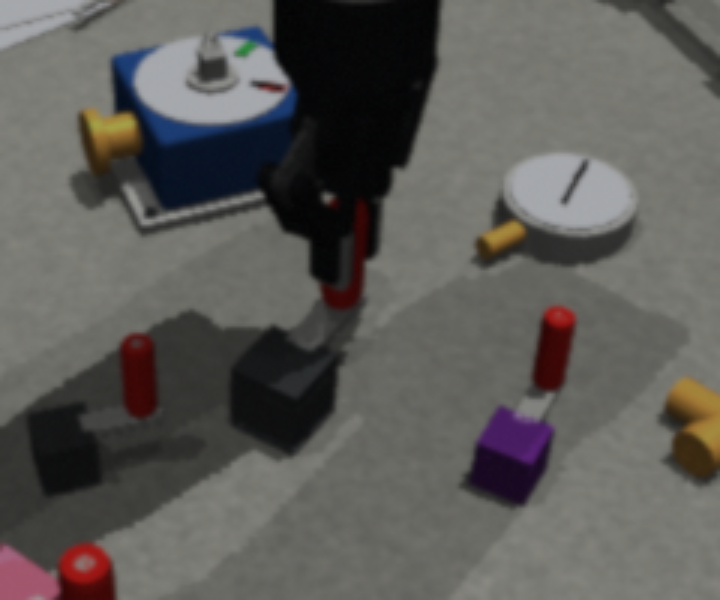

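The side crop shows the jaws closed on the red grip at about (345,250), and the opening of 22 mm fits the 23 mm grip. Lifting.

```bash
python3 -m pendant '[[[0,0,1],[0,0,0],255],[[0,0,2],[0,0,0],255],[[0,0,3],[0,0,0],255],[[0,0,3],[0,0,0],255],[[0,0,3],[0,0,0],255],[[0,0,2.5],[0,0,0],255],[[0,0,0],[0,0,0],255]]'; python3 - <<'E'
from h import *
c=cam('side','s3');c=wrist('w3')
E
```

```text
clock: 4.75
position: [0.5554, 0.0602, 0.2378]
ee_rot: [0.953, 0.304, 0.007, 0.002]
ft_force: [-0.3, 0.3, -1.8]
grip_width: 0.256
4.8 [0.5549 0.0599 0.2364] yaw 35.4 [ 1.2  0.6 -1.6] 0.246
```

View pics/s3.png

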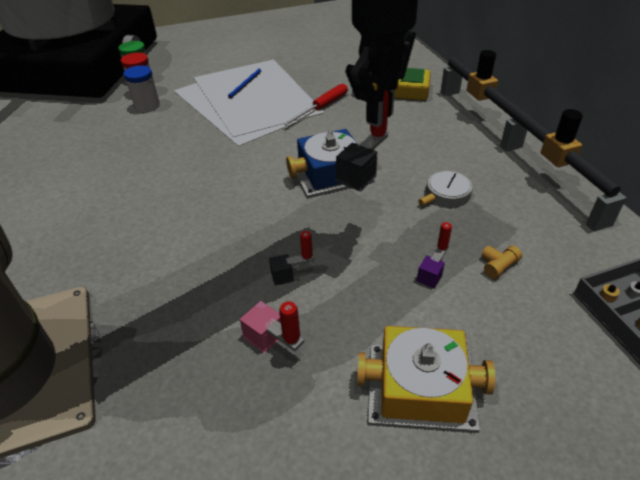

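View pics/w3.png

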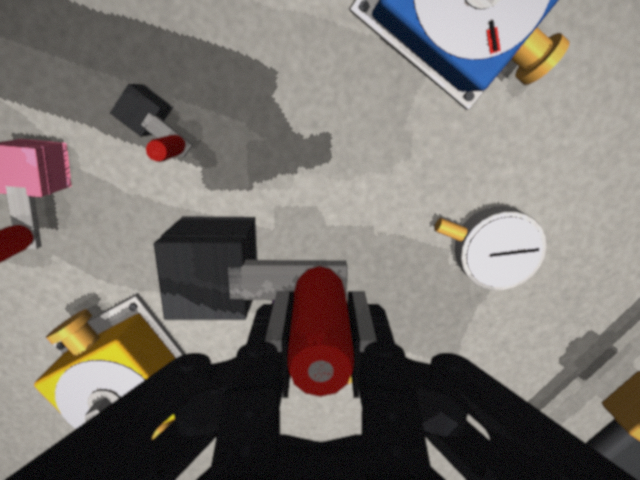

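The crank hangs level under the jaws: hub at wrist (208,267), arm along the jaw axis. Carrying it to the valve with a turn of -61°.

```bash
python3 -m pendant '[[[0,-2,0],[0,0,-4],255],[[0,-3,0],[0,0,-6],255],[[0,-3,0],[0,0,-6],255],[[0,-3,0],[0,0,-6],255],[[0,-3,0],[0,0,-6],255],[[0,-3,0],[0,0,-6],255],[[0,-3,0],[0,0,-6],255],[[0,-3,0],[0,0,-6],255],[[0,-3,0],[0,0,-6],255],[[0,-2,0],[0,0,-5],255],[[0,-1,0],[0,0,-3],255],[[0,0,0],[0,0,0],255]]'; python3 - <<'E'
from h import *
c=wrist('w4');c=cam('side','s4')
E
```

```text
clock: 6.35
position: [0.5415, -0.2566, 0.2198]
ee_rot: [0.968, -0.251, -0.007, 0.001]
ft_force: [-0.6, -0.3, -2.4]
grip_width: 0.255
6.35 [ 0.5415 -0.2566  0.2198] yaw -29.1 [-0.6 -0.3 -2.4] 0.255
```

View pics/s4.png

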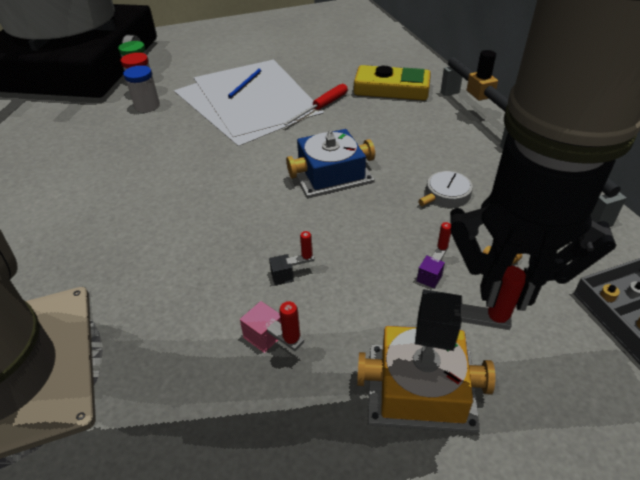

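View pics/w4.png

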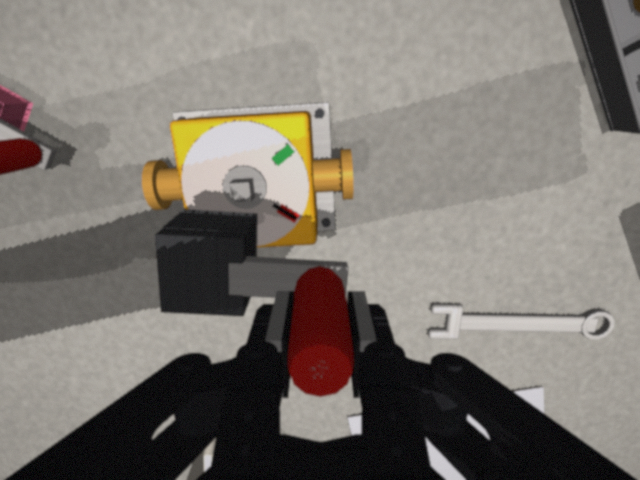

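```bash
cat >> h.py <<'E'
def est(c,zu,shaft=True):
    P=pts(c);X,Y,Z=P[...,0],P[...,1],P[...,2];px=c['pixels'].astype(int);v,u=np.mgrid[:480,:640]
    ok=c['range_z']>0.02
    def reg(m,lab):
        m=m.astype(np.uint8);k,l,st,ce=cv2.connectedComponentsWithStats(m)
        if k<2: print(lab,'none');return
        i=1+st[1:,4].argmax();q=P[l==i];r=cv2.minAreaRect((q[:,:2]*1000).astype(np.float32))
        print(lab,len(q),q.mean(0).round(4),np.round(r[0],1),np.round(r[1],1),round(r[2],1),'px',ce[i].round())
    reg(ok&(abs(Z-zu-.042)<.007)&(px.max(-1)<70)&(u<265)&(v<340),'hubtop')
    reg(ok&(abs(Z-zu-.042)<.007)&(px.max(-1)>=70)&(u>225)&(u<290)&(v<300)&(v>240),'arm')
    if shaft:
        reg(ok&(Z>.076)&(Z<.098)&(abs(X-.502)<.03)&(abs(Y+.21)<.03),'shaft')
        reg(ok&(abs(Z-.06)<.006)&(abs(X-.502)<.09)&(abs(Y+.21)<.09),'boxtop')
E
python3 - <<'E'
from h import *
c=pickle.load(open('w4.pkl','rb'));est(c,.138)
P=pts(c);print(P[267,180:250:15].round(3).tolist())
E
```

```text
hubtop 6780 [ 0.4964 -0.2244  0.181 ] [ 498.9 -228.8] [39.8 49.5] 57.1 px [199. 271.]
arm 1977 [ 0.5182 -0.2409  0.1808] [ 518.  -241.6] [18.4 28.1] 57.8 px [259. 279.]
shaft 453 [ 0.5036 -0.2114  0.0855] [ 501.5 -212.1] [14.4 14.5] 64.3 px [240. 192.]
boxtop 14308 [ 0.5113 -0.2051  0.0615] [ 501.3 -212. ] [100.  100.2] 64.3 px [251. 171.]
[[0.49, -0.218, 0.182], [0.496, -0.222, 0.182], [0.502, -0.225, 0.182], [0.508, -0.228, 0.181], [0.514, -0.232, 0.181]]
```

```bash
python3 -m pendant '[[[0.5,1,0],[0,0,3],255],[[0.4,1,0],[0,0,3],255],[[0,0,0],[0,0,0],255],[[0,0,0],[0,0,0],255]]'; python3 - <<'E'
from h import *
c=wrist('w5');est(c,c['origin'][2]*0+.138)
E
```

```text
clock: 6.95
position: [0.5522, -0.2308, 0.2201]
ee_rot: [0.981, -0.192, -0.007, 0.001]
ft_force: [0.7, 0.9, -2.2]
grip_width: 0.251
6.95 [ 0.5522 -0.2308  0.2201] yaw -22.1 [ 0.7  0.9 -2.2] 0.251
hubtop 7043 [ 0.504  -0.2045  0.1814] [ 506.9 -208.5] [39.6 48.9] 64.3 px [201. 270.]
arm 1729 [ 0.5285 -0.219   0.1811] [ 527.2 -218.9] [18.3 27.7] 64.0 px [262. 279.]
shaft 37 [ 0.5044 -0.2057  0.0782] [ 504.7 -206. ] [ 0.7 13.5] 63.3 px [246. 212.]
boxtop 11224 [ 0.5151 -0.1992  0.0615] [ 504.5 -205.7] [ 86.2 100. ] 64.3 px [259. 192.]
```

```bash
python3 -m pendant '[[[-0.1,-0.5,-1],[0,0,0],255],[[0,0,-1],[0,0,0],255],[[0,0,0],[0,0,0],255],[[0,0,0],[0,0,0],255]]'; python3 - <<'E'
from h import *
c=wrist('w6');est(c,c['origin'][2]*0+.118)
E
```

```text
clock: 7.5
position: [0.5504, -0.2371, 0.198]
ee_rot: [0.981, -0.193, -0.007, 0.001]
ft_force: [0.3, 0.1, -2.9]
grip_width: 0.254
7.5 [ 0.5504 -0.2371  0.198 ] yaw -22.2 [ 0.3  0.1 -2.9] 0.254
hubtop 7043 [ 0.5023 -0.2112  0.1595] [ 505.2 -214.5] [39.8 48.9] 64.3 px [201. 271.]
arm 1593 [ 0.5278 -0.2252  0.1589] [ 527.8 -226.3] [18.4 22.3] 64.4 px [264. 278.]
shaft 33 [ 0.5045 -0.2058  0.0776] [ 504.8 -205.9] [ 0.8 13.4] 64.3 px [238. 211.]
boxtop 12749 [ 0.5155 -0.1976  0.0614] [ 505.5 -203.9] [ 82.2 100.1] 64.2 px [252. 187.]
```

The hub centre is now (0.501, -0.2125) over the shaft at (0.5015, -0.2115), and the yaws agree within a degree. Lowering.

```bash
python3 -m pendant '[[[0,0.1,-1],[0,0,0],255],[[0,0,-1],[0,0,0],255],[[0,0,-0.6],[0,0,0],255],[[0,0,-0.5],[0,0,0],255],[[0,0,-0.4],[0,0,0],255],[[0,0,0],[0,0,0],255]]'
```

```text
clock: 8.3
position: [0.5504, -0.2357, 0.1604]
ee_rot: [0.981, -0.193, -0.008, 0.001]
ft_force: [0.0, 0.1, -2.0]
grip_width: 0.256
```

```bash
python3 -m pendant '[[[0,0,-0.5],[0,0,0],255],[[0,0,-0.5],[0,0,0],255],[[0,0,-0.3],[0,0,0],255],[[0,0,0],[0,0,0],255]]'
```

```text
clock: 8.8
position: [0.5506, -0.2358, 0.1468]
ee_rot: [0.981, -0.193, -0.007, 0.001]
ft_force: [0.1, -0.4, -2.4]
grip_width: 0.251
```

```bash
python3 - <<'E'
from h import *
c=wrist('w7');est(c,.064,False);c=cam('side','s7')
cv2.imwrite('pics/s7c.png',cv2.resize(c['pixels'][250:450,340:580,::-1],(720,600)))
E
```

```text
8.8 [ 0.5506 -0.2358  0.1468] yaw -22.2 [ 0.1 -0.4 -2.4] 0.251
hubtop 6881 [ 0.5019 -0.2093  0.1081] [ 505.2 -213.5] [40.5 48.7] 65.2 px [200. 270.]
arm 1980 [ 0.5255 -0.2231  0.1078] [ 525.3 -223.8] [18.4 28.3] 63.4 px [259. 279.]
```

View pics/s7c.png

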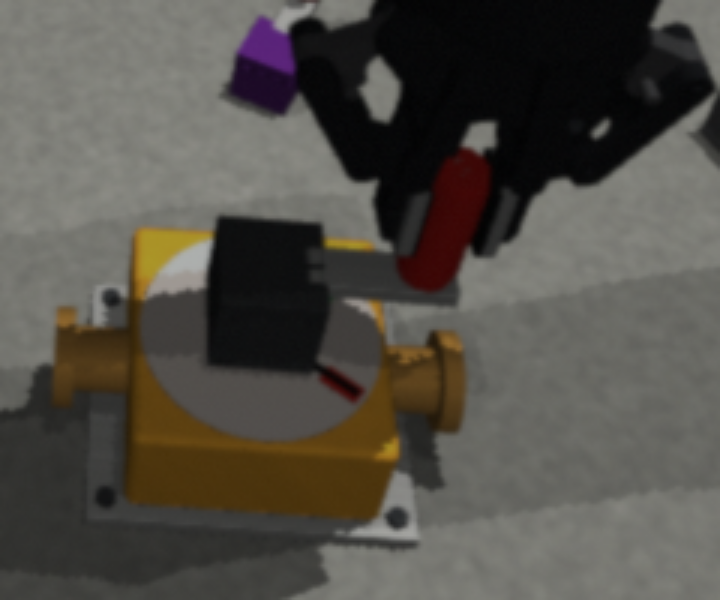

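The side crop shows the hub over the shaft at (270,290), sitting low on the dial with the pointer still at red. Its height puts the underside at about 65 mm, so I press down a little more.

```bash
python3 -m pendant '[[[0,0,-0.15],[0,0,0],255],[[0,0,-0.15],[0,0,0],255],[[0,0,0],[0,0,0],255]]'
```

```text
clock: 9.28
position: [0.5512, -0.236, 0.145]
ee_rot: [0.981, -0.193, -0.006, 0.001]
ft_force: [-1.2, 0.6, -0.6]
grip_width: 0.25
```

The wrist force dropped to about zero, so the crank is seated, and the shaft axis fits (0.5016, -0.212). This helper works out the arc shifts from the measured pose.

```bash
cat > arc.py <<'E'
import sys,numpy as np
from workcell import manip
C=np.array([.5016,-.2120]);o=manip.get_obs();p=o['position'][:2]
d=p-C;th=np.degrees(np.arctan2(d[1],d[0]));print('th',th.round(1),'r',(np.hypot(*d)*1000).round(1),'z',o['position'][2].round(4),'F',o['ft_force'].round(1),'T',o['torque'].round(2))
st=float(sys.argv[1]);n=int(sys.argv[2])
for i in range(n):
    a=np.radians(th+st*(i+1));q=C+.055*np.array([np.cos(a),np.sin(a)]);print(((q-p)*100).round(1 if 0 else 2).tolist(),end=' ');p=q
print()
E
python3 arc.py 15 6
```

```text
th -25.9 r 55.1 z 0.145 F [-1.2  0.6 -0.6] T [ 0.17  0.25 -0.01]
[0.45, 1.37] [0.08, 1.43] [-0.29, 1.41] [-0.64, 1.28] [-0.95, 1.07] [-1.2, 0.79]
```

```bash
python3 -m pendant '[[[0.45,1.35,0],[0,0,0],255],[[0.1,1.45,0],[0,0,0],255],[[-0.3,1.4,0],[0,0,0],255],[[-0.65,1.3,0],[0,0,0],255]]'; python3 arc.py 15 8
```

```text
clock: 9.78
position: [0.5472, -0.1786, 0.1452]
ee_rot: [0.981, -0.193, -0.006, 0.002]
ft_force: [-1.8, -3.9, -1.2]
grip_width: 0.25
th 36.2 r 56.6 z 0.1452 F [-1.8 -3.9 -1.2] T [-1.18  0.54  0.03]
[-1.12, 0.95] [-1.23, 0.75] [-1.38, 0.4] [-1.44, 0.03] [-1.39, -0.34] [-1.26, -0.69] [-1.04, -0.99] [-0.75, -1.23]
```

```bash
python3 -m pendant '[[[-1.15,0.9,0],[0,0,0],255],[[-1.25,0.75,0],[0,0,0],255],[[-1.4,0.4,0],[0,0,0],255],[[-1.45,0.05,0],[0,0,0],255],[[-1.4,-0.35,0],[0,0,0],255],[[-1.25,-0.7,0],[0,0,0],255]]'; python3 arc.py 15 8
```

```text
clock: 10.52
position: [0.4663, -0.1678, 0.1468]
ee_rot: [0.981, -0.192, -0.001, 0.006]
ft_force: [10.0, -9.8, -8.9]
grip_width: 0.251
th 128.6 r 56.5 z 0.1468 F [10.  -9.8 -8.9] T [-2.12 -2.3   0.05]
[-0.9, -1.15] [-0.69, -1.26] [-0.34, -1.39] [0.03, -1.44] [0.4, -1.38] [0.74, -1.23] [1.04, -1.0] [1.26, -0.69]
```

```bash
python3 -m pendant '[[[-0.8,-1.2,-0.15],[0,0,0],255],[[-0.65,-1.3,0],[0,0,0],255],[[-0.25,-1.4,0],[0,0,0],255],[[0.1,-1.4,0],[0,0,0],255]]'; python3 arc.py 15 8; python3 - <<'E'
from h import *
c=wrist('w8');c=cam('side','s8')
cv2.imwrite('pics/s8c.png',cv2.resize(c['pixels'][250:450,340:580,::-1],(720,600)))
E
```

```text
clock: 11.02
position: [0.4472, -0.2161, 0.1467]
ee_rot: [0.982, -0.19, -0.003, 0.004]
ft_force: [-4.4, 2.3, 5.3]
grip_width: 0.252
th -175.7 r 54.6 z 0.1467 F [-4.4  2.3  5.3] T [ 0.5   0.86 -0.01]
[0.25, -1.41] [0.65, -1.28] [0.96, -1.07] [1.2, -0.79] [1.36, -0.45] [1.43, -0.08] [1.41, 0.29] [1.28, 0.65] 
11.025 [ 0.4472 -0.2161  0.1467] yaw -22.0 [-4.4  2.3  5.3] 0.252
```

View pics/s8c.png

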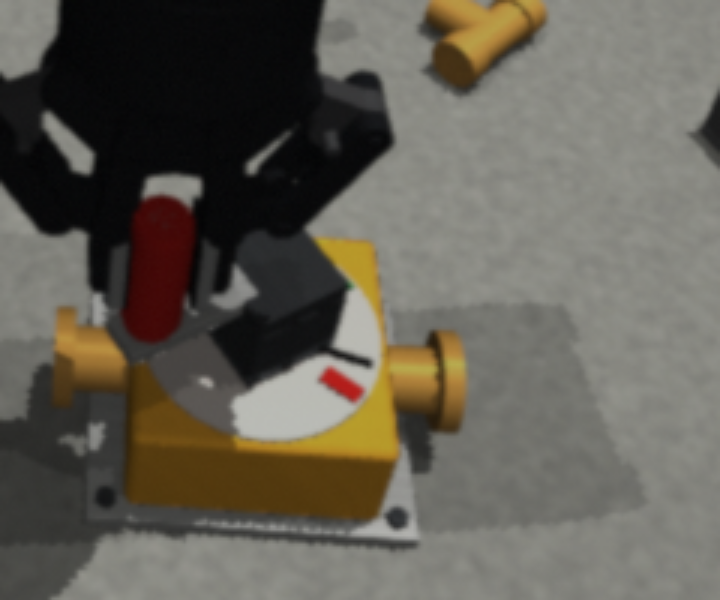

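View pics/w8.png

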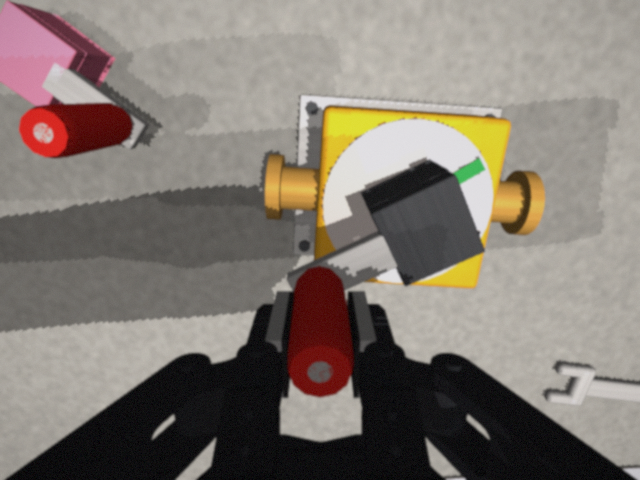

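The side crop shows the pointer has left the red mark and moved anticlockwise, with the hub still low on the shaft. Continuing.

```bash
python3 -m pendant '[[[0.3,-1.4,0],[0,0,0],255],[[0.65,-1.3,0],[0,0,0],255],[[1,-1,0],[0,0,0],255],[[1.2,-0.75,0],[0,0,0],255]]'; python3 arc.py 15 6
```

```text
clock: 11.62
position: [0.4792, -0.2619, 0.1463]
ee_rot: [0.982, -0.191, -0.004, 0.004]
ft_force: [-0.8, 3.4, -0.0]
grip_width: 0.25
th -114.2 r 54.7 z 0.1463 F [-0.8  3.4 -0. ] T [0.78 0.27 0.03]
[1.36, -0.44] [1.44, -0.04] [1.4, 0.33] [1.26, 0.68] [1.04, 0.98] [0.75, 1.22]
```

```bash
python3 -m pendant '[[[1.35,-0.4,0],[0,0,0],255],[[1.4,0,0],[0,0,0],255],[[1.35,0.35,0],[0,0,0],255],[[1.25,0.7,0],[0,0,0],255],[[1,1,0],[0,0,0],255]]'; python3 arc.py 15 6
```

```text
clock: 12.25
position: [0.5465, -0.2451, 0.1451]
ee_rot: [0.981, -0.192, -0.005, 0.004]
ft_force: [-5.8, 0.3, 1.7]
grip_width: 0.253
th -36.4 r 55.8 z 0.1451 F [-5.8  0.3  1.7] T [ 0.07  1.38 -0.01]
[0.63, 1.3] [0.35, 1.39] [-0.03, 1.44] [-0.4, 1.38] [-0.74, 1.23] [-1.03, 1.0]
```

```bash
python3 -m pendant '[[[0.55,1.3,0],[0,0,0],255],[[0.3,1.4,0],[0,0,0],255],[[-0.05,1.4,0],[0,0,0],255],[[-0.4,1.35,0],[0,0,0],255],[[-0.75,1.2,0],[0,0,0],255]]'; python3 arc.py 15 6
```

```text
clock: 12.88
position: [0.5438, -0.1743, 0.1452]
ee_rot: [0.982, -0.191, -0.004, 0.005]
ft_force: [-3.1, -5.6, -1.3]
grip_width: 0.251
th 41.7 r 56.6 z 0.1452 F [-3.1 -5.6 -1.3] T [-1.33  0.43  0.07]
[-1.21, 0.83] [-1.29, 0.62] [-1.41, 0.27] [-1.43, -0.11] [-1.36, -0.47] [-1.19, -0.81]
```

```bash
python3 -m pendant '[[[-1.25,0.75,0],[0,0,0],255],[[-1.3,0.55,0],[0,0,0],255],[[-1.4,0.2,0],[0,0,0],255],[[-1.4,-0.15,0],[0,0,0],255]]'; python3 arc.py 15 6
```

```text
clock: 13.38
position: [0.4887, -0.1575, 0.1463]
ee_rot: [0.982, -0.19, -0.002, 0.005]
ft_force: [2.7, -5.3, -2.7]
grip_width: 0.25
th 103.4 r 56.0 z 0.1463 F [ 2.7 -5.3 -2.7] T [-1.27 -0.81 -0.  ]
[-1.32, -0.61] [-1.16, -0.84] [-0.91, -1.11] [-0.59, -1.31] [-0.23, -1.42] [0.15, -1.43]
```

```bash
python3 -m pendant '[[[-1.3,-0.65,-0.1],[0,0,0],255],[[-1.1,-0.9,0],[0,0,0],255],[[-0.85,-1.1,0],[0,0,0],255],[[-0.55,-1.3,0],[0,0,0],255]]'; python3 arc.py 15 6
```

```text
clock: 13.88
position: [0.4486, -0.1961, 0.1468]
ee_rot: [0.982, -0.189, -0.0, 0.003]
ft_force: [6.9, -0.3, -3.6]
grip_width: 0.251
th 163.3 r 55.3 z 0.1468 F [ 6.9 -0.3 -3.6] T [ 0.09 -1.27 -0.05]
[-0.2, -1.43] [0.14, -1.43] [0.51, -1.34] [0.84, -1.16] [1.11, -0.91] [1.31, -0.59]
```

```bash
python3 -m pendant '[[[-0.15,-1.4,-0.1],[0,0,0],255],[[0.15,-1.4,0],[0,0,0],255],[[0.5,-1.35,0],[0,0,0],255],[[0.85,-1.15,0],[0,0,0],255],[[1.1,-0.9,0],[0,0,0],255]]'; python3 arc.py 15 6
```

```text
clock: 14.5
position: [0.4737, -0.2609, 0.1453]
ee_rot: [0.982, -0.19, -0.001, 0.001]
ft_force: [1.9, 7.8, 2.7]
grip_width: 0.247
th -119.8 r 56.3 z 0.1453 F [1.9 7.8 2.7] T [ 2.09 -0.34  0.02]
[1.39, -0.43] [1.42, -0.18] [1.42, 0.19] [1.32, 0.56] [1.14, 0.88] [0.87, 1.14]
```

```bash
python3 -m pendant '[[[1.4,-0.35,0],[0,0,0],255],[[1.4,-0.1,0],[0,0,0],255],[[1.4,0.25,0],[0,0,0],255],[[1.3,0.6,0],[0,0,0],255],[[1.1,0.9,0],[0,0,0],255]]'; python3 arc.py 13 3
```

```text
clock: 15.12
position: [0.5382, -0.2545, 0.1447]
ee_rot: [0.981, -0.193, -0.007, 0.003]
ft_force: [-3.9, 0.3, 7.2]
grip_width: 0.251
th -49.2 r 56.1 z 0.1447 F [-3.9  0.3  7.2] T [ 0.15  1.37 -0.03]
[0.77, 1.0] [0.62, 1.08] [0.36, 1.19]
```

```bash
python3 -m pendant '[[[0.7,1,0],[0,0,0],255],[[0.6,1.1,0],[0,0,0],255],[[0.3,1.1,0],[0,0,0],255],[[0,0,0],[0,0,0],255]]'; python3 arc.py 5 2;python3 - <<'E'
from h import *
c=wrist('w9');c=cam('side','s9')
cv2.imwrite('pics/s9c.png',cv2.resize(c['pixels'][250:450,340:580,::-1],(720,600)))
E
```

```text
clock: 15.62
position: [0.5552, -0.2276, 0.145]
ee_rot: [0.981, -0.194, -0.007, 0.006]
ft_force: [-0.1, 1.0, 2.1]
grip_width: 0.254
th -16.2 r 55.8 z 0.145 F [-0.1  1.   2.1] T [ 0.23 -0.11 -0.04]
[0.03, 0.49] [0.07, 0.47] 
15.625 [ 0.5552 -0.2276  0.145 ] yaw -22.4 [-0.1  1.   2.1] 0.254
```

View pics/s9c.png

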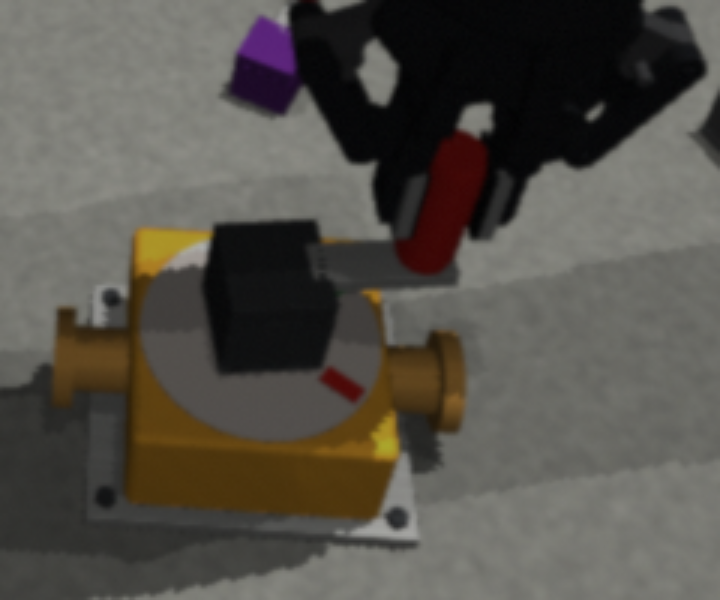

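View pics/w9.png

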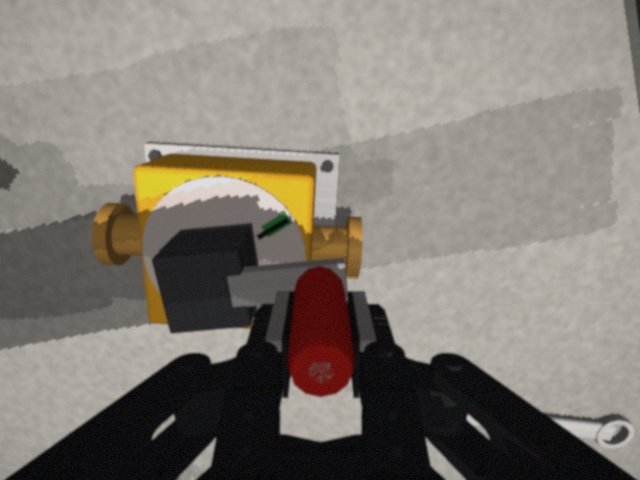

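The pointer tip at wrist (265,232) lies on the green mark. I now open, then lift straight up.

```bash
python3 -m pendant '[[[0,0,0],[0,0,0],150],[[0,0,0],[0,0,0],60],[[0,0,0],[0,0,0],0],[[0,0,0],[0,0,0],0],[[0,0,0],[0,0,0],0],[[0,0,1],[0,0,0],0],[[0,0,2.5],[0,0,0],0],[[0,0,3],[0,0,0],0],[[0,0,4],[0,0,0],0],[[0,0,3],[0,0,0],0],[[0,0,0],[0,0,0],0]]'; python3 - <<'E'
from h import *
c=wrist('w10');P=pts(c);m=(abs(P[...,2]-.106)<.006)&(c['range_z']>.02)&(abs(P[...,0]-.502)<.04)&(abs(P[...,1]+.21)<.04)
q=P[m];print(m.sum(),q.mean(0).round(4),cv2.minAreaRect((q[:,:2]*1000).astype(np.float32)))
A=np.c_[q[:,:2],np.ones(len(q))];print('plane',np.linalg.lstsq(A,q[:,2],rcond=None)[0].round(3))
c=cam('side','s10');cv2.imwrite('pics/s10c.png',cv2.resize(c['pixels'][250:450,340:580,::-1],(720,600)))
E
```

```text
clock: 17.1
position: [0.5528, -0.2278, 0.2864]
ee_rot: [0.981, -0.195, -0.008, 0.005]
ft_force: [0.7, 0.1, -0.2]
grip_width: 1.003
17.1 [ 0.5528 -0.2278  0.2864] yaw -22.5 [ 0.7  0.1 -0.2] 1.003
3039 [ 0.5083 -0.2131  0.1066] ((512.4888916015625, -215.501220703125), (40.59249496459961, 62.499637603759766), 72.66960906982422)
plane [-0.024 -0.013  0.116]
```

View pics/s10c.png

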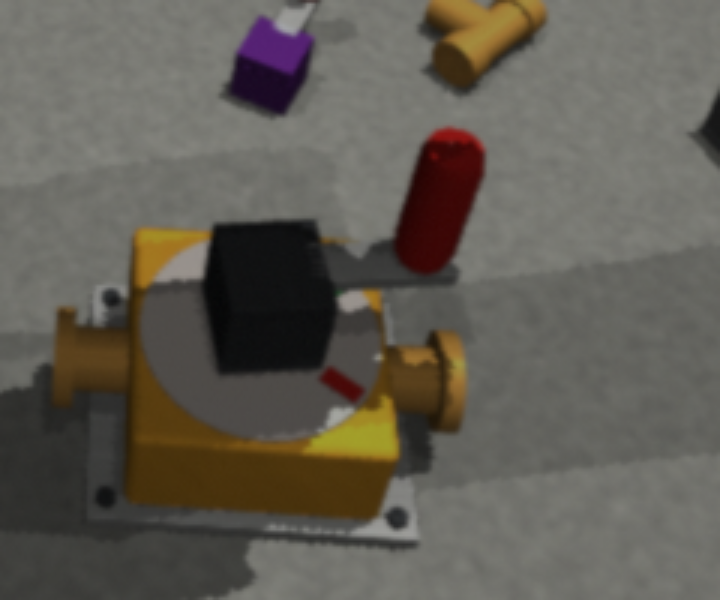

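View pics/w10.png

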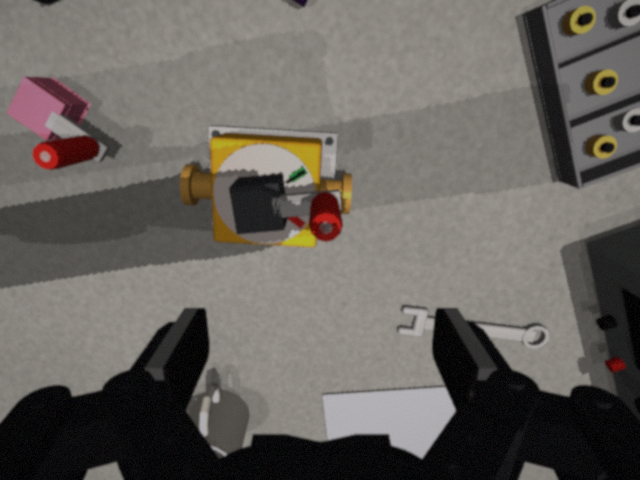

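The released crank sits level at the right height: hub centre about (0.502, -0.212), hub top at 106.6 mm, tilt about 0.03 rad. The pointer is at green and the gripper is clear. Handing in.

```bash
python3 -c "
from workcell import manip
manip.hand_in()"
```

```text
the job is handed in; nothing more can be done
```

I picked up the large dark crank by its red grip, fitted it on the yellow box's shaft, wound it two turns anticlockwise and let go. I handed the job in at about 17 s; no verdict came back.

My last checks, all after release except the pointer:

| Check | Result |
|---|---|
| Hub position | within about 1 mm of the shaft axis |
| Hub top height | 106.6 mm (106 mm expected when fully down) |
| Tilt | about 0.03 rad |
| Pointer | on the green mark, seen just before release |
| Shaft turn | about 12.4 to 12.6 rad, estimated from the crank's angle and the play, not read directly |
| Gripper | open and about 14 cm above where it let go |

- **Forces:** the highest wrist force I read was about 17 N, from drifting a little wide on the arc in the first turn.
- **Seating while winding:** the tool rose up to 1.8 mm at times during winding. The crank was back fully down at the end.
- **Camera disagreement:** the views placed the shaft up to 3 mm apart. I used the wrist view, and the crank went on without any trouble.
- **Blue valve:** nothing I moved came near the blue valve. I did not measure its shaft again at the end.

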